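# Take the blinds' solar panel out of its clamp stand

## Task

Two small aluminium clamp stands are on the windowsill: swing up the clamp bar of the one that holds the dark blue solar panel, leaving the bar up, and slide the panel out flat from beneath it. Lay the panel face up on the cork block, centred and lengthwise along it. Leave the terracotta tile in the other stand where it is.

Things in the scene. Friction and masses are not known exactly. Their poses are not given: they have to be found in the camera images.
- clamp (a joint): Angle of the clamp bar over the solar panel, rad: 0 shut (at the start), grows to 1.75 as it swings up and away from the robot. Stiff hinge: the bar stays where left, about 1.5 N at the knob moves it. Its dark cross bar (110 mm long, 14 wide, 8 thick) lies 3 mm above the panel and, shut, blocks the panel's raised box. The hinge axis is parallel to the knob's y axis.
- clamp_knob (a point): Red upright knob mid-way on that bar, 16 mm wide along its y (grip across this), 12 mm along x, 34 mm tall. The point is on its centre line, 12 mm below its top, 22 mm above the bar's top face. Bar shut: x points away from the robot along the panel, z up, and the hinge axis lies 85 mm along +x and 26 mm below. The frame swings with the bar. The other stand's clamp looks the same.
- panel_center (a point): Centre of the dark blue solar panel, 140 (x) by 60 (y) by 8 mm, 130 g, flat, underside 25 mm above the sill, z up. It slides out along its -x, towards the robot. Its near 50 mm jut out before the fixed stand (116 mm wide, 49 high) over free space: grip there across y. Black box 12 x 30 x 8 mm high on top at x = +43. Lipped guides (2 to 3 mm play) free its far end after 40 mm of slide.
- block_top (a point): Centre of the top face of the cork block, 90 mm (x) by 46 mm (y) by 25 mm high, fixed to the sill; the point is 25 mm above the sill. The block is narrower than the panel. z up.
- tile_center (a point): Centre (half-way up) of the terracotta tile in the other, identical stand; the tile has the panel's shape and size. To be left alone.
Things that resemble listed ones, but are neither listed nor needed, are in the scene too. What is shaped like the part that bears clamp but pink is not meant. Of the things that look like the part that bears panel_center, the smaller one is meant.

How it is judged:
On the way:
1. the clamp bar has been swung up (over 0.8 rad) while the panel is still in its stand (value of joint clamp above 0.8 rad and distance of panel_center from where it was at the start of the episode below 0.02 m), for 0.2 s.
At the end, for the whole second after the job is handed in: The panel lies flat (within 0.12 rad), face up on the cork block, its centre within 20 mm of the block's centre and its length within 15 degrees of the block's length (either way round); the clamp bar is left up, over 0.8 rad; the tile is within 15 mm of its start (horizontal distance between panel_center and block_top below 0.02 m and z of panel_center in the frame of block_top between 0 and 0.01 m and angle between panel_center's own z axis and vertical below 0.12 rad and angle between the x axis of panel_center and the x axis of block_top, either way round below 0.26 rad and value of joint clamp above 0.8 rad and distance of tile_center from where it was at the start of the episode below 0.015 m); the robot touches nothing.
It fails at once if the terracotta tile in the other stand is moved by more than 15 mm (distance of tile_center from where it was at the start of the episode above 0.015 m).
It also fails if it takes over 51 s, if anything falls off the work surface, if the arm or the gripper's body presses on something with over 40 N, if the wrist force passes 120 N, or if a joint passes its speed limit or range.

## Robot

A 6-joint arm with a two-finger parallel gripper is mounted at the origin on the work surface. World frame = base frame: x ahead of the robot, y to its left, z up, the work surface at z = 0. Lengths are in m, angles in rad, forces in N, time in s.
With the tool pointing down it reaches from about 0.35 to 0.95 m from the base axis. Payload 17.4 kg.
Tool frame: the origin (TCP) lies on the front face of the gripper's body, between the roots of the fingers; the fingertips stand 84 mm ahead of it and the grasp point (between the pads) lies env.grasp_offset ahead of it (env.grasp_offset is the distance from the TCP to the grasp point, in m); z points along the fingers, x is the direction in which the jaws open and shut, and the axes are right-handed (so a half turn about z gives the same grasp; the last joint's range is limited). The gripper opens to 93 mm and grips with 3 to 60 N. Pads are 15 mm wide; open, the fingers measure 128 mm over their backs; the gripper's body (75 mm by 188 mm) begins 65 mm behind the grasp point.
Start: joints at [-1.224, 0.116, 1.442, -0, 1.584, -0.038], TCP at [0.253, -0.626, 0.303] pointing down, gripper open.
Joint ranges: [-2.83, 2.83], [-0.83, 2.19], [0.07, 2.5], [-1.14, 4.28], [0.01, 3], [-2.97, 2.97]. Speed limits (rad/s): [1.89, 1.89, 2.22, 3.14, 3.14, 3.14].

## Interface

Orientations are given as a 3x3 rotation matrix whose columns are the frame's x, y, z axes.
In Python, from plant import env gives the robot as it stands.
- The arm moves only by the tool play_rows, never from a script. Its argument "rows" is a list of rows, each a list of 7 numbers: the shift along the world's x, y, z in mm, then the turn, a rotation vector about the world's x, y, z in degrees, then the closure, from -1 (fully open) to 1 (shut). A call has 1 to 20 rows; each row is the pose to reach, as a shift and turn from the pose measured when the call began; what a row does not reach only later rows make up. A row lasts 1/10 s, in which the tool goes at most 50 mm and 8.59 degrees, less where a joint would pass 70% of its speed; a pose out of reach is approached as far as the arm can. A call with a gripper value outside its range is refused whole. The fingers move at their own pace and stop on an object; the grip force is fixed at half the most. Time passes only in rows, so rows that repeat a pose let the fingers close. It gives the time, the measured TCP pose, the force and the opening at its end, in the units of the state.
- env.state(): the state, without advancing time (a new reading comes with each control period).
- env.camera(name): name is "scene" or "top" or "wrist"; returns the picture (400x640x3 uint8, red, green, blue); there is no depth.
- env.camera_info(name): a dict with "intrinsics" (3x3 intrinsics, pixels), "D" ([k1, k2, p1, p2, k3] as OpenCV has them; the pictures are not rectified), "camera_from_world" (4x4, takes a point from world to camera coordinates). Camera axes: x right, y up, looking along -z (the intrinsics and any distortion apply to the point x, -y, -z); pixel columns grow to the right and rows downward; lengths in m; the calibration is good to about 2 mm. A picture is of the moment at which its call begins: read the wrist's pose just before it. camera_info takes no time and is no camera call; for the wrist camera it gives the pose at the moment of the call.
- env.close_job(): hands the job in, once; it reports no verdict.
The state is a dict: "clock": time; "joint_positions": joint angles; "qvel": joint speeds; "effort": joint torques, N m; "ee_pos": TCP position; "orientation": TCP orientation; "contact_force": force on the tool from outside, world axes, zero at the start; "moment": the same for the moment, N m; "width": finger opening in m.
Only numpy, scipy, OpenCV 4.12 (cv2) and the standard library are available. Lean on these libraries where they do the work, as an engineer would, in place of code of your own. Each camera call takes 0.05 s, during which the arm holds its last target. There are 200 camera calls.

## Working session

There is one attempt and no reset: what is moved stays moved. The work goes in short steps, Python scripts to look and compute and a tool call to move; the robot and the scene stay as the last step left them, time stands still between calls to the robot, and variables do not carry over. Pictures are saved under pics/ and viewed, about 8 in all and at most 12, crops included, and the job is handed in when it is done.

Besides the shell and the picture viewer there is one more tool, called after ">>>" as name([rows], argument=value, ...), one row to a line, values as JSON. play_rows: Moves the arm, as the interface text tells. Its arguments: {"type":"object","properties":{"rows":{"type":"array","items":{"type":"array","items":{"type":"number"}}}},"required":["rows"]}

```bash
ls; mkdir -p pics
cat > h.py <<'E'
import sys; sys.path.insert(0,'.')
import numpy as np, cv2
from plant import env
def ray(name,uv,info=None):
    i=info or env.camera_info(name); K=np.array(i["intrinsics"]);D=np.array(i["D"],float);T=np.array(i["camera_from_world"])
    n=cv2.undistortPoints(np.array(uv,float).reshape(-1,1,2),K,D).reshape(-1,2)
    d=np.c_[n[:,0],-n[:,1],-np.ones(len(n))]@T[:3,:3]
    return -T[:3,:3].T@T[:3,3], d
def onz(name,uv,z,info=None):
    o,d=ray(name,uv,info); return o+d*((z-o[2])/d[:,2])[:,None]
def proj(name,P,info=None):
    i=info or env.camera_info(name); T=np.array(i["camera_from_world"]);p=np.atleast_2d(P)@T[:3,:3].T+T[:3,3]
    return cv2.projectPoints((p*[1,-1,-1]).reshape(-1,1,3),np.zeros(3),np.zeros(3),np.array(i["intrinsics"]),np.array(i["D"],float))[0].reshape(-1,2)
def snap(name,f):
    i=env.camera_info(name); im=np.array(env.camera(name)); cv2.imwrite('pics/'+f,im[:,:,::-1]); return im,i
E
python3 - <<'E'
from h import *
for n in("top","scene"):
    im,i=snap(n,n+"0.png"); T=np.array(i["camera_from_world"]); print(n,-T[:3,:3].T@T[:3,3],T[2,:3])
print(env.grasp_offset,env.state())
E
```

```text
pics
top [0.39965207 0.03120367 1.00323677] [-9.76986733e-02  7.08756369e-04  9.95215789e-01]
scene [ 0.83100741 -0.09150773  0.66863887] [ 0.44759493 -0.1796851   0.87599774]
0.0653 {'clock': 0.1, 'joint_positions': array([-1.22381623e+00,  1.16436428e-01,  1.44220177e+00, -3.36539897e-05,
        1.58400039e+00, -3.77825178e-02]), 'qvel': array([-1.45180407e-03, -8.24714881e-04, -2.70535783e-03, -7.38985881e-05,
        2.37321854e-04, -3.23813020e-04]), 'effort': array([ 1.70096624e-03, -7.22889447e+01, -6.23861146e+01,  7.82170426e-02,
        2.28177320e-02, -8.24893186e-05]), 'ee_pos': array([ 0.25331644, -0.62555866,  0.30207798]), 'orientation': array([[ 3.75338524e-01, -9.26887718e-01, -3.87325669e-04],
       [-9.26887209e-01, -3.75338724e-01,  9.72158082e-04],
       [-1.04645971e-03, -5.88117124e-06, -9.99999452e-01]]), 'contact_force': array([-0.17504984, -0.94266589,  0.06778572]), 'moment': array([-0.00035452,  0.01896218, -0.00270839]), 'width': 0.09315830554885944}
```

View pics/top0.png

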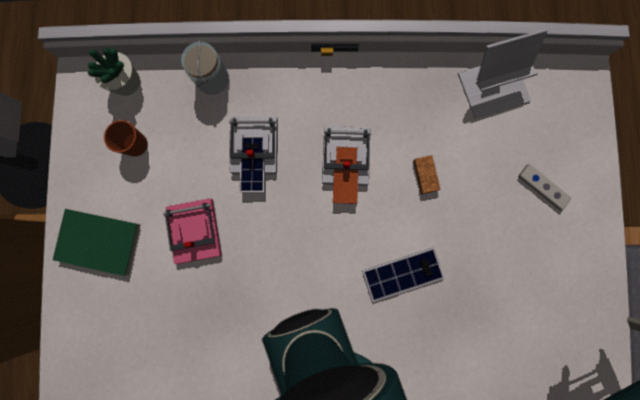

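View pics/scene0.png

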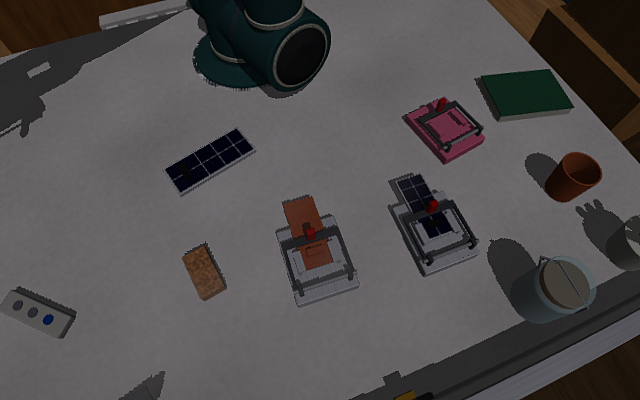

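Top view: candidates for the panel are the small dark blue one in the grey stand (252,165) and the larger loose panel (402,275). Candidates for the stand are grey with panel (252,150), grey with tile (346,160) and pink (193,230). The cork block is at (427,175). I choose the stand at (252,150) and check it in one close crop.

Run:
```python
from h import *
t=cv2.imread('pics/top0.png');s=cv2.imread('pics/scene0.png')
a=cv2.resize(t[110:210,220:300],None,fx=5,fy=5,interpolation=cv2.INTER_CUBIC)
b=cv2.resize(s[165:285,380:485],None,fx=4,fy=4,interpolation=cv2.INTER_CUBIC)
c=np.zeros((500,820,3),np.uint8);c[:500,:400]=a;c[:480,400:820]=b
cv2.imwrite('pics/crop.png',c[:,:800])
def mask(im,box,lo,hi):
    h=cv2.cvtColor(im,cv2.COLOR_BGR2HSV);m=cv2.inRange(h,np.array(lo),np.array(hi));z=np.zeros_like(m);x0,y0,x1,y1=box;z[y0:y1,x0:x1]=m[y0:y1,x0:x1];return z
def big(m):
    c=max(cv2.findContours(m,0,1)[0],key=cv2.contourArea);return c.reshape(-1,2)
for n,im,bx,kb,tb in(("top",t,(405,145,450,205),(240,140,265,165),(335,150,360,175)),("scene",s,(170,230,235,310),(420,190,445,220),(298,220,322,245))):
    c=big(mask(im,bx,(5,60,50),(22,255,255)));P=onz(n,c+0.,0.025)
    r=cv2.minAreaRect((P[:,:2]*1000).astype(np.float32));print(n,'block',r)
    for k in(kb,tb):
        m=mask(im,k,(0,190,60),(4,255,255))|mask(im,k,(174,190,60),(180,255,255));c=big(m);print(' knob px',c.mean(0),c.min(0),c.max(0),onz(n,[c.mean(0)],.066))
```

```text
top block ((562.9267578125, -229.3423614501953), (91.67461395263672, 47.7808952331543), 12.242317199707031)
 knob px [248.82352941 151.88235294] [246 150] [252 154] [[0.6116903  0.20540168 0.066     ]]
 knob px [346.78947368 162.89473684] [344 161] [350 165] [[ 0.58352561 -0.02785993  0.066     ]]
scene block ((570.0534057617188, -228.4151153564453), (96.98665618896484, 45.66254425048828), 12.325078964233398)
 knob px [433.         206.03333333] [429 200] [437 212] [[0.6136749  0.20484868 0.066     ]]
 knob px [310.58064516 233.25806452] [306 227] [314 239] [[ 0.58391586 -0.02539857  0.066     ]]
```

View pics/crop.png

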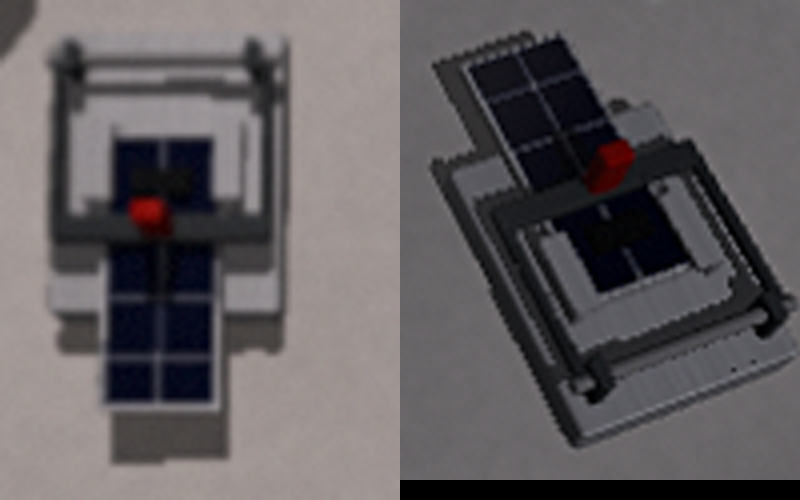

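The crop confirms the choice: small dark blue panel in the grey stand, red knob at about (250,152) in the top image, box just behind the bar.

Run:
```python
from h import *
c=np.array([[103,405],[222,408],[115,138],[212,138]])/5+[220,110]
print(onz("top",c,.033).round(4))
s=np.array([[470-400,70],[570-400,38]])/4+[380,165]
print(onz("scene",s,.033).round(4))
st=np.array([[47,312],[285,314],[55,40],[286,40]])/5+[220,110]
print(onz("top",st,.02).round(4))
# two-view knob
o1,d1=ray("top",[[248.8+.5,151.9+.5]]);o2,d2=ray("scene",[[433.5,206.5]])
A=np.c_[d1[0],-d2[0]];k=np.linalg.lstsq(A,o2-o1,rcond=None)[0];print(o1+d1[0]*k[0],o2+d2[0]*k[1])
i=env.camera_info("wrist");T=np.array(i["camera_from_world"]);p=-T[:3,:3].T@T[:3,3];S=env.state();print(S["orientation"].T@(p-S["ee_pos"]),S["orientation"].T@-T[2,:3],i["intrinsics"])
```

```text
[[0.5219 0.2304 0.033 ]
 [0.5201 0.172  0.033 ]
 [0.6554 0.2266 0.033 ]
 [0.655  0.1783 0.033 ]]
[[0.5288 0.1795 0.033 ]
 [0.5298 0.2362 0.033 ]]
[[0.5704 0.2618 0.02  ]
 [0.5686 0.1429 0.02  ]
 [0.7099 0.2607 0.02  ]
 [0.7088 0.1435 0.02  ]]
[0.61174084 0.20532432 0.06013767] [0.61303199 0.20777209 0.06087995]
[ 5.78075590e-05 -7.22367695e-02 -8.13215475e-02] [-9.16602109e-05  2.59774030e-01  9.65669428e-01] [[340.15905239   0.         309.63417058]
 [  0.         340.15905239 198.13125378]
 [  0.           0.           1.        ]]
```

>>> play_rows([
  [0,0,40,0,0,0,-1],
  [30,45,40,0,0,0,-1],
  [55,90,40,0,0,0,-1],
  [80,135,40,0,0,0,-1],
  [105,180,40,0,0,-5,-1],
  [130,225,40,0,0,-10,-1],
  [155,270,40,0,0,-15,-1],
  [175,315,40,0,0,-20,-1],
  [195,360,40,0,0,-22,-1],
  [215,405,40,0,0,-22,-1],
  [230,450,40,0,0,-22,-1],
  [245,495,40,0,0,-22,-1],
  [255,540,40,0,0,-22,-1],
  [265,585,30,0,0,-22,-1],
  [275,630,10,0,0,-22,-1],
  [285,675,0,0,0,-22,-1],
  [290,720,0,0,0,-22,-1],
  [292,765,0,0,0,-22,-1],
  [295,810,0,0,0,-22,-1],
  [297,832,0,0,0,-22,-1],
])

```text
clock: 2.1
ee_pos: [0.5499, 0.2095, 0.3016]
orientation: [[0.003, -1.0, -0.001], [-1.0, -0.003, 0.001], [-0.001, 0.001, -1.0]]
contact_force: [-0.3, -1.0, -1.0]
width: 0.0931
```

Run:
```python
from h import *
snap("wrist","w1.png")
```

```text
(no output)
```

View pics/w1.png

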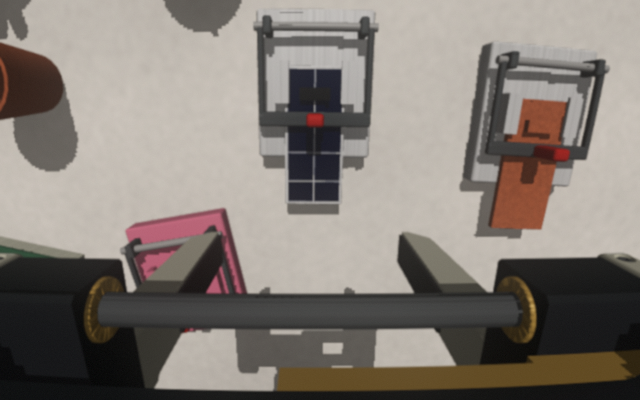

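Wrist view: red knob top at (315,119); panel near corners (287,205) and (341,205), far corners (289,68) and (342,68). The stand is nearly square to the camera.

Run:
```python
from h import *
im=cv2.imread('pics/w1.png');h=cv2.cvtColor(im,cv2.COLOR_BGR2HSV)
m=(cv2.inRange(h,(0,190,60),(4,255,255))|cv2.inRange(h,(174,190,60),(180,255,255)));m[:,:290]=0;m[:,345:]=0;m[:90]=0;m[150:]=0
c=cv2.boundingRect(m);print(c)
u=c[0]+c[2]/2-.5;v=c[1]+c[3]/2-.5
print('knob',onz("wrist",[[u,v]],.078))
print('panel',onz("wrist",[[287,205],[341,205],[289,68],[342,68]],.033).round(4))
print('bar ends',onz("wrist",[[260,119],[370,119]],.044).round(4))
print('hinge',onz("wrist",[[258,28],[377,28]],.04).round(4))
```

```text
(308, 114, 14, 11)
knob [[0.61182737 0.20741875 0.078     ]]
panel [[0.5202 0.2357 0.033 ]
 [0.5204 0.1778 0.033 ]
 [0.6589 0.232  0.033 ]
 [0.6592 0.1805 0.033 ]]
bar ends [[0.6105 0.2601 0.044 ]
 [0.611  0.1529 0.044 ]]
hinge [[0.694  0.2602 0.04  ]
 [0.6945 0.1492 0.04  ]]
```

>>> play_rows([
  [30,-2.5,-20,0,0,0,-1],
  [61,-2.5,-50,0,0,0,-0.3],
  [61,-2.5,-80,0,0,0,-0.3],
  [61,-2.5,-110,0,0,0,-0.3],
  [61,-2.5,-140,0,0,0,-0.3],
  [61,-2.5,-155,0,0,0,-0.3],
  [61,-2.5,-166,0,0,0,-0.3],
  [61,-2.5,-166,0,0,0,-0.3],
  [61,-2.5,-166,0,0,0,1],
  [61,-2.5,-166,0,0,0,1],
  [61,-2.5,-166,0,0,0,1],
  [61,-2.5,-166,0,0,0,1],
  [61,-2.5,-166,0,0,0,1],
  [61,-2.5,-166,0,0,0,1],
  [61,-2.5,-166,0,0,0,1],
])

```text
clock: 3.65
ee_pos: [0.6112, 0.2063, 0.1355]
orientation: [[0.003, -1.0, -0.001], [-1.0, -0.003, -0.003], [0.003, 0.002, -1.0]]
contact_force: [-3.3, -21.7, 4.9]
width: 0.0162
```

>>> play_rows([
  [3,-1.5,4,0,1.2,0,1],
  [6,-1.5,8.3,0,2.3,0,1],
  [9.5,-1.5,12.2,0,3.5,0,1],
  [12.9,-1.5,16.1,0,4.6,0,1],
  [16.6,-1.5,19.7,0,5.8,0,1],
  [20.4,-1.5,23.3,0,6.9,0,1],
  [24.6,-1.5,26.6,0,8,0,1],
  [28.8,-1.5,29.9,0,9.2,0,1],
])

```text
clock: 4.45
ee_pos: [0.6396, 0.2054, 0.1648]
orientation: [[0.004, -0.986, -0.164], [-1.0, -0.003, -0.002], [0.001, 0.164, -0.986]]
contact_force: [-0.2, 6.0, -5.3]
width: 0.0156
```

>>> play_rows([
  [4.5,0,3,0,1.2,0,1],
  [8.9,0,5.9,0,2.3,0,1],
  [13.7,0,8.5,0,3.5,0,1],
  [18.5,0,11,0,4.6,0,1],
  [23.5,0,13.2,0,5.7,0,1],
  [28.5,0,15.3,0,6.8,0,1],
  [33.7,0,17,0,8,0,1],
  [38.9,0,18.7,0,9.1,0,1],
  [44.3,0,20,0,10.2,0,1],
  [49.8,0,21.1,0,11.4,0,1],
  [55.3,0,22,0,12.5,0,1],
  [60.8,0,22.7,0,13.7,0,1],
  [66.4,0,23.1,0,14.8,0,1],
  [72,0,23.3,0,16,0,1],
  [77.7,0,23.2,0,17.1,0,1],
  [83.4,0,22.9,0,18.3,0,1],
  [89,0,22.2,0,19.4,0,1],
  [94.7,0,21.4,0,20.6,0,1],
  [94.7,0,21.4,0,20.6,0,1],
])

```text
clock: 6.35
ee_pos: [0.7352, 0.2051, 0.1862]
orientation: [[0.004, -0.865, -0.501], [-1.0, -0.003, -0.002], [0.0, 0.501, -0.865]]
contact_force: [-1.5, -5.3, 1.4]
width: 0.0157
```

>>> play_rows([
  [0,0,0,0,0,0,0.3],
  [0,0,0,0,0,0,0.3],
  [0,0,0,0,0,0,0.3],
  [10,0,17,0,0,0,0.3],
  [25,0,43,0,0,0,0.3],
  [40,0,70,0,0,0,0.3],
  [45,0,100,0,-4,0,0.3],
  [35,0,130,0,-10,0,-1],
  [0,0,140,0,-15,0,-1],
  [-40,0,140,0,-20,0,-1],
  [-80,0,140,0,-25,0,-1],
  [-120,0,140,0,-30,0,-1],
  [-160,0,130,0,-30,0,-1],
  [-183,1.5,115,0,-30,0,-1],
  [-183,1.5,115,0,-30,0,-1],
])

```text
clock: 7.85
ee_pos: [0.5492, 0.2067, 0.3014]
orientation: [[0.005, -1.0, 0.002], [-1.0, -0.005, -0.001], [0.001, -0.002, -1.0]]
contact_force: [-0.8, 0.6, 0.3]
width: 0.0909
```

Run:
```python
from h import *
snap("wrist","w2.png")
```

```text
(no output)
```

View pics/w2.png

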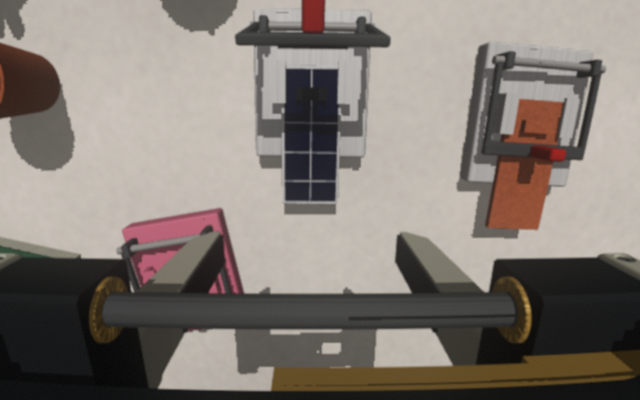

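The bar is up at (313,38) and the panel unmoved, centred at column 311 with its near edge at row 204. Descend to grip its jutting end.

>>> play_rows([
  [3,-0.5,-40,0,0,0,-1],
  [3,-0.5,-85,0,0,0,-1],
  [3,-0.5,-125,0,0,0,-1],
  [3,-0.5,-160,0,0,0,-1],
  [3,-0.5,-185,0,0,0,-1],
  [3,-0.5,-200,0,0,0,-1],
  [3,-0.5,-207,0,0,0,-1],
  [3,-0.5,-207,0,0,0,-1],
  [3,-0.5,-207,0,0,0,1],
  [3,-0.5,-207,0,0,0,1],
  [3,-0.5,-207,0,0,0,1],
  [3,-0.5,-207,0,0,0,1],
  [3,-0.5,-207,0,0,0,1],
  [3,-0.5,-207,0,0,0,1],
])

```text
clock: 9.3
ee_pos: [0.5538, 0.2062, 0.0956]
orientation: [[0.004, -1.0, 0.003], [-1.0, -0.004, -0.001], [0.001, -0.003, -1.0]]
contact_force: [-0.3, -0.5, 2.5]
width: 0.0597
```

>>> play_rows([
  [-5,0,0,0,0,0,1],
  [-12,0,0,0,0,0,1],
  [-20,0,0,0,0,0,1],
  [-28,0,0,0,0,0,1],
  [-36,0,0,0,0,0,1],
  [-44,0,0,0,0,0,1],
  [-52,0,0,0,0,0,1],
  [-60,0,0,0,0,0,1],
  [-68,0,0,0,0,0,1],
  [-76,0,0,0,0,0,1],
  [-84,0,0,0,0,0,1],
  [-92,0,0,0,0,0,1],
  [-97,0,0,0,0,0,1],
  [-97,0,5,0,0,0,1],
  [-97,0,15,0,0,0,1],
  [-97,0,30,0,0,0,1],
  [-97,0,50,0,0,0,1],
  [-97,0,70,0,0,0,1],
  [-97,0,90,0,0,0,1],
  [-97,0,90,0,0,0,1],
])

```text
clock: 11.3
ee_pos: [0.4579, 0.2065, 0.1895]
orientation: [[0.004, -1.0, 0.007], [-1.0, -0.004, 0.001], [-0.001, -0.007, -1.0]]
contact_force: [0.6, 0.6, -2.6]
width: 0.0599
```

Run:
```python
from h import *
a,_=snap("wrist","w3.png");b,_=snap("scene","s3.png")
cv2.imwrite('pics/c3.png',np.hstack([a[:,120:520],b[:,200:600]])[:,:,::-1])
```

```text
(no output)
```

View pics/c3.png

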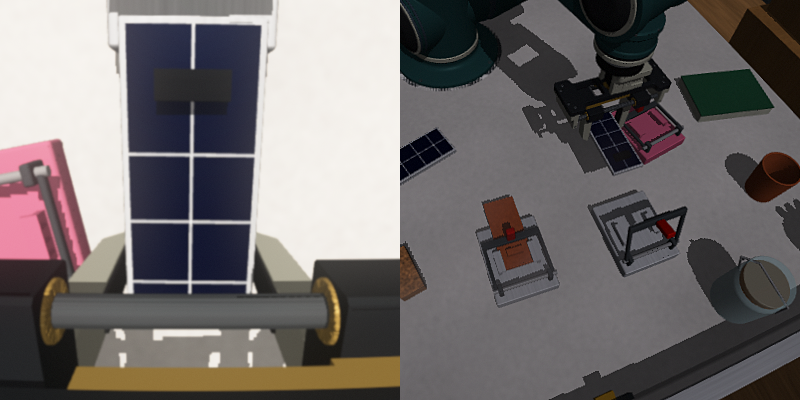

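The panel is held, with its far corners at about (242,20) and (388,20) in the wrist frame. The tile is untouched and the bar is up. Next I measure droop and refine the block.

Run:
```python
from h import *
im=cv2.imread('pics/w3.png');g=im[:,:,:].astype(int)
print([tuple(g[r,312]) for r in range(8,32,2)])
print([(c,g[60,c].tolist()) for c in list(range(236,256,2))+list(range(376,396,2))])
S=env.state();G=S["ee_pos"]+S["orientation"]@[0,0,env.grasp_offset];print(G)
for v in (15,18,21):
  o,d=ray("wrist",[[316,v]]);d=d[0]
  for a in np.arange(-.15,.16,.05):
    L=.1065;n=np.array([np.cos(a),-np.sin(a)]);p=np.array([G[0]+L*np.cos(a)+.004*np.sin(a),G[2]-L*np.sin(a)+.004*np.cos(a)])
    z=p[1];t=(z-o[2])/d[2];print(v,round(a,2),round(((o+d*t)[0]-p[0])*1000,1),end=' ; ')
  print()
```

```text
[(np.int64(123), np.int64(125), np.int64(126)), (np.int64(121), np.int64(122), np.int64(123)), (np.int64(124), np.int64(125), np.int64(126)), (np.int64(130), np.int64(131), np.int64(133)), (np.int64(217), np.int64(220), np.int64(224)), (np.int64(235), np.int64(237), np.int64(239)), (np.int64(235), np.int64(236), np.int64(238)), (np.int64(233), np.int64(235), np.int64(236)), (np.int64(219), np.int64(220), np.int64(222)), (np.int64(214), np.int64(215), np.int64(218)), (np.int64(215), np.int64(216), np.int64(219)), (np.int64(215), np.int64(216), np.int64(218))]
[(236, [148, 155, 162]), (238, [160, 166, 171]), (240, [225, 229, 231]), (242, [236, 238, 240]), (244, [235, 237, 239]), (246, [145, 141, 143]), (248, [76, 58, 58]), (250, [75, 58, 58]), (252, [76, 58, 59]), (254, [74, 55, 56]), (376, [74, 54, 53]), (378, [88, 71, 69]), (380, [204, 205, 208]), (382, [231, 233, 234]), (384, [228, 231, 232]), (386, [174, 177, 181]), (388, [214, 222, 229]), (390, [232, 237, 241]), (392, [232, 237, 241]), (394, [233, 238, 242])]
[0.45727086 0.20616681 0.12076282]
15 -0.15 -1.7 ; 15 -0.1 -1.2 ; 15 -0.05 -0.5 ; 15 0.0 0.5 ; 15 0.05 1.7 ; 15 0.1 3.2 ; 15 0.15 5.0 ; 
18 -0.15 -2.6 ; 18 -0.1 -2.2 ; 18 -0.05 -1.6 ; 18 0.0 -0.6 ; 18 0.05 0.6 ; 18 0.1 2.1 ; 18 0.15 3.8 ; 
21 -0.15 -3.6 ; 21 -0.1 -3.2 ; 21 -0.05 -2.6 ; 21 0.0 -1.7 ; 21 0.05 -0.5 ; 21 0.1 0.9 ; 21 0.15 2.6 ;
```

>>> play_rows([
  [0,-5,15,0,0,0,1],
  [2,-18,30,0,0,0,1],
  [6,-40,40,0,0,0,1],
  [10,-66,45,0,0,1,1],
  [14,-94,45,0,0,2,1],
  [18,-122,45,0,0,3,1],
  [22,-150,45,0,0,4,1],
  [27,-178,45,0,0,5,1],
  [32,-206,45,0,0,6,1],
  [37,-234,45,0,0,7,1],
  [42,-262,45,0,0,8,1],
  [47,-290,45,0,0,9,1],
  [52,-318,45,0,0,10,1],
  [57,-346,45,0,0,11,1],
  [62,-372,45,0,0,12,1],
  [66,-398,45,0,0,12,1],
  [69,-420,45,0,0,12,1],
  [71,-436,40,0,0,12,1],
  [71,-444,30,0,0,12,1],
  [71,-444,30,0,0,12,1],
])

```text
clock: 13.4
ee_pos: [0.5273, -0.2383, 0.2142]
orientation: [[0.211, -0.977, 0.001], [-0.977, -0.211, 0.001], [-0.001, -0.002, -1.0]]
contact_force: [-0.5, -0.2, -1.4]
width: 0.0596
```

Run:
```python
from h import *
S=env.state();print(S["ee_pos"],S["orientation"].round(3))
a,_=snap("wrist","w4.png");b,_=snap("scene","s4.png")
cv2.imwrite('pics/c4.png',np.hstack([a[:,120:520],b[:,80:480]])[:,:,::-1])
```

```text
[ 0.52730344 -0.23833662  0.21423898] [[ 0.211 -0.977  0.001]
 [-0.977 -0.211  0.001]
 [-0.001 -0.002 -1.   ]]
```

View pics/c4.png

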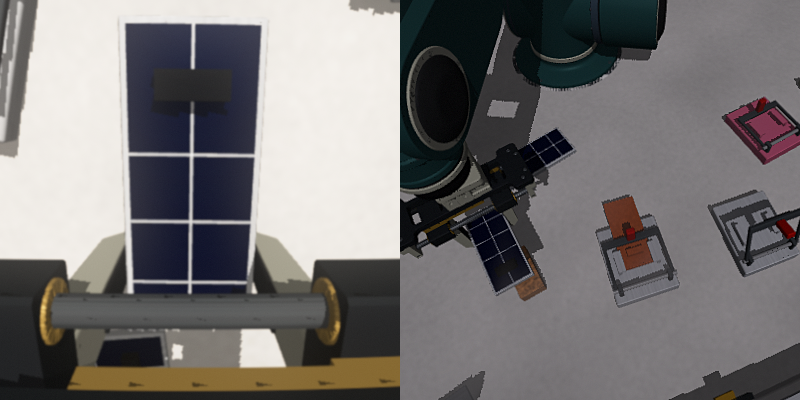

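>>> play_rows([
  [-1,0,-20,0.3,-1.5,0,1],
  [-2,0,-45,0.6,-2.9,0,1],
  [-2,0,-70,0.6,-2.9,0,1],
  [-2,0,-90,0.6,-2.9,0,1],
  [-2,0,-104,0.6,-2.9,0,1],
  [-2,0,-111,0.6,-2.9,0,1],
  [-2,0,-115,0.6,-2.9,0,1],
  [-2,0,-117,0.6,-2.9,0,1],
  [-2,0,-117,0.6,-2.9,0,1],
])

```text
clock: 14.4
ee_pos: [0.526, -0.2374, 0.0992]
orientation: [[0.212, -0.976, 0.054], [-0.977, -0.212, 0.011], [0.001, -0.055, -0.998]]
contact_force: [-0.0, 0.5, -1.4]
width: 0.0597
```

Run:
```python
from h import *
a,_=snap("wrist","w5.png");b,_=snap("scene","s5.png")
cv2.imwrite('pics/c5.png',np.hstack([a[:,120:520],cv2.resize(b[190:310,120:240],(400,400),interpolation=cv2.INTER_CUBIC)])[:,:,::-1])
```

```text
(no output)
```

View pics/c5.png

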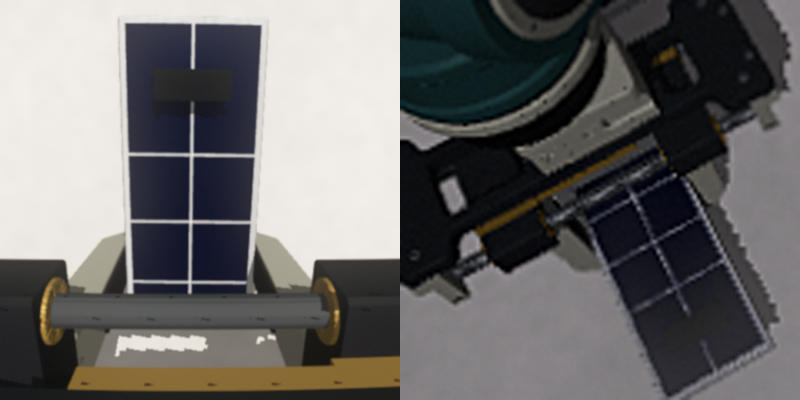

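The panel is over the block and covers it, with no contact yet. Lower gently, then release.

>>> play_rows([
  [0,0,-1,0,0,0,1],
  [0,0,-2,0,0,0,1],
  [0,0,-3,0,0,0,1],
  [0,0,-3,0,0,0,1],
])

```text
clock: 14.9
ee_pos: [0.5259, -0.2374, 0.0962]
orientation: [[0.212, -0.976, 0.054], [-0.977, -0.212, 0.011], [0.001, -0.055, -0.998]]
contact_force: [0.3, -0.4, -1.2]
width: 0.0596
```

>>> play_rows([
  [0,0,-1,0,0,0,1],
  [0,0,-2,0,0,0,1],
  [0,0,-2,0,0,0,1],
])

```text
clock: 15.2
ee_pos: [0.5262, -0.2374, 0.0954]
orientation: [[0.212, -0.976, 0.055], [-0.977, -0.212, 0.011], [0.001, -0.056, -0.998]]
contact_force: [-4.9, 2.7, 13.0]
width: 0.0599
```

Contact is made. Release and retreat straight up.

>>> play_rows([
  [0,0,0,0,0,0,0.1],
  [0,0,0,0,0,0,-0.6],
  [0,0,0,0,0,0,-1],
  [0,0,0,0,0,0,-1],
  [0,0,0,0,0,0,-1],
  [0,0,0,0,0,0,-1],
  [0,0,0,0,0,0,-1],
  [0,0,15,0,0,0,-1],
  [0,0,40,0,0,0,-1],
  [0,0,80,-0.6,2.9,0,-1],
  [0,0,125,-0.6,2.9,0,-1],
  [0,0,170,-0.6,2.9,0,-1],
  [-20,0,210,-0.6,2.9,0,-1],
  [-30,0,220,-0.6,2.9,0,-1],
  [-30,0,220,-0.6,2.9,0,-1],
])

```text
clock: 16.7
ee_pos: [0.4956, -0.2375, 0.3183]
orientation: [[0.212, -0.977, 0.008], [-0.977, -0.212, -0.002], [0.003, -0.007, -1.0]]
contact_force: [0.0, -0.3, -0.7]
width: 0.093
```

Run:
```python
from h import *
a,i=snap("wrist","w6.png");b,_=snap("scene","s6.png");t,_=snap("top","t6.png")
c=np.zeros((400,800,3),np.uint8);c[:,:400]=a[:,120:520];c[:200,400:]=cv2.resize(b[120:320,140:540],(400,200));c[200:,400:]=t[100:300,220:620]
cv2.imwrite('pics/c6.png',c[:,:,::-1])
h=cv2.cvtColor(cv2.imread('pics/w6.png'),cv2.COLOR_BGR2HSV)
m=cv2.inRange(h,(105,70,0),(135,255,130));m[235:]=0
m=cv2.morphologyEx(m,cv2.MORPH_CLOSE,np.ones((7,7)))
k=max(cv2.findContours(m,0,1)[0],key=cv2.contourArea).reshape(-1,2)
P=onz("wrist",k+0.,.033,i);print(cv2.boundingRect(k),cv2.minAreaRect((P[:,:2]*1000).astype(np.float32)))
# tile shift between pictures
for n,f0,im in(("top","top0.png",t),("scene","scene0.png",b)):
    x=[]
    for q in(cv2.imread('pics/'+f0),im[:,:,::-1].copy()):
        hh=cv2.cvtColor(q,cv2.COLOR_BGR2HSV);mm=cv2.inRange(hh,(5,140,60),(14,255,255));z=np.zeros_like(mm);s=(slice(145,215),slice(325,370)) if n=="top" else (slice(190,280),slice(280,340));z[s]=mm[s];M=cv2.moments(z,True);x.append((M['m10']/M['m00'],M['m01']/M['m00']))
    print(n,np.round(x,1))
```

```text
(537, 167, 14, 14) ((555.89013671875, -495.66021728515625), (14.928342819213867, 16.011198043823242), 12.66382122039795)
top [[345.3 178.1]
 [345.3 177.6]]
scene [[307.5 231. ]
 [307.5 231.1]]
```

View pics/c6.png

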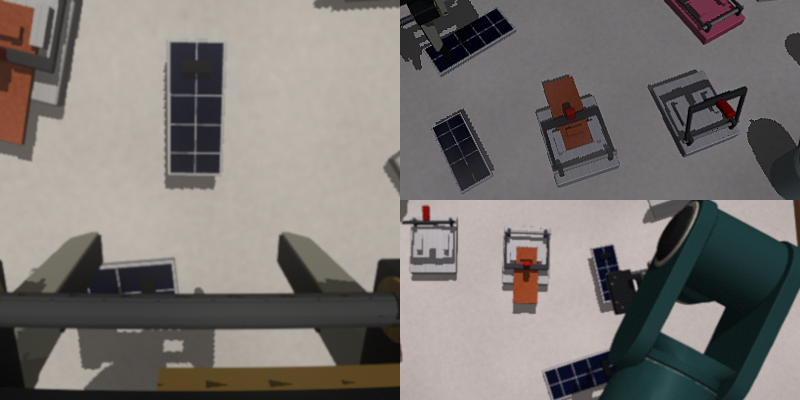

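The panel lies free on the block. Its wrist-view corners are at about (288,42), (343,42), (288,175) and (340,175). The bar is up and the tile unmoved.

Run:
```python
from h import *
P=onz("wrist",[[288,41],[343.5,41],[288,175],[340.5,175]],.033);print(P.round(4),P.mean(0))
f=(P[0]+P[1]-P[2]-P[3])/2;print(np.linalg.norm(f),np.degrees(np.arctan2(f[1],f[0])),[np.linalg.norm(P[0]-P[1]),np.linalg.norm(P[2]-P[3])])
```

```text
[[ 0.6256 -0.187   0.033 ]
 [ 0.6373 -0.2408  0.033 ]
 [ 0.4927 -0.2138  0.033 ]
 [ 0.5048 -0.2694  0.033 ]] [ 0.56508778 -0.22775868  0.033     ]
0.13560762419245934 11.799764323974571 [np.float64(0.05514108666408308), np.float64(0.05689294868487463)]
```

```bash
python3 -c "
from h import *
print(env.close_job(), env.state()['clock'])"
```

```text
the job is handed in; nothing more can be done
the job is handed in; nothing more can be done
```

The clamp bar is up, the solar panel lies on the cork block, and the job is handed in. It took about 17 s of the 51 s allowed. I gripped the red knob and swung the bar up to about 1.3 rad. Then I gripped the panel's near end, slid it out about 97 mm flat, carried it over and set it down.

- **Panel position:** the last close view puts its centre at about (0.565, -0.228), some 2 mm from where I measured the block.
- **Panel angle:** it lies at 11.8°, against 12.2° for the block.
- **Flatness:** the panel is face up. I judged flatness only by its far and near widths being close (55 and 57 mm), so it is not measured tightly. Those widths and its length (136 mm) read a little under the true 60 and 140 mm. I put that down to reading the edges at coarse pixels.
- **Block position:** the top and scene views disagreed by about 7 mm in x. I used the top view, because the scene view took in part of the block's side.
- **Clamp, tile and robot:** the bar still shows as up, the tile shifted at most 0.5 pixel between the first and last pictures, and the gripper is open well above everything.

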